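Snap the vent cover back onto the blower hatch

ROBOT

A 6-joint arm with a two-finger parallel gripper is mounted at the origin on the work surface. World frame = base frame: x ahead of the robot, y to its left, z up, the work surface at z = 0. Lengths are in m, angles in degrees, forces in N, time in s.
With the tool pointing down it reaches from about 0.25 to 0.725 m from the base axis. Payload 9.7 kg.
Tool frame: the origin (TCP) lies between the finger pads; the fingertips stand 17 mm ahead of it and the grasp point (between the pads) lies 2 mm behind it; z points along the fingers, y is the direction in which the jaws open and shut (so a half turn about z gives the same grasp; the last joint's range is limited). The gripper opens to 85 mm and grips with 20 to 120 N. Pads are 22 mm wide; open, the fingers measure 114 mm over their backs; the gripper's body (76 mm by 85 mm) begins 54 mm behind the grasp point. The pads swing forward as they close: fully open they stand 13 mm farther back than shut.
Start: joints at [73.682, 4.979, 10.078, 95.1, 0, 90], TCP at [0.155, 0.528, 0.248] pointing down, gripper open.
Joint ranges: [-179.16, 179.16], [-48.56, 103.87], [-65.8, 70.77], [-126.05, 130.52], [-82.76, 87.17], [-180, 180]. Speed limits (degrees/s): [127.2, 127.2, 147.25, 180, 180, 180].

INTERFACE

Orientations are given as [roll, pitch, yaw] about the fixed x, y, z axes, in that order (R = Rz(yaw) Ry(pitch) Rx(roll)).
In Python, from workcell import monitor, cams, order gives the robot as it stands. The module is installed in compiled form; this text tells all that it offers.
- The arm moves only by the shell command python3 -m handwheel 'ROWS' [OPENING] [FORCE]. ROWS is JSON, a list of rows, each a list of 6 numbers: the shift along the tool's x, y, z in m, then the turn, a rotation vector about the tool's x, y, z in degrees. In form: [[tx, ty, tz, wx, wy, wz], ...]. A call has exactly 8 rows; each row shifts and turns the commanded pose from where the row before left it, along the tool's axes as they then stand; what a row does not reach is not made up. A row lasts 1/12 s, in which the tool goes at most 41.7 mm and 7.16 degrees, less where a joint would pass 70% of its speed; a pose out of reach is approached as far as the arm can. A call is refused whole if a number of a shift passes 0.0417 or a number of a turn 7.16, either way. A call with a gripper value outside its range is refused whole. OPENING is the opening, from -1 (shut) to 1 (fully open), set as the call begins (- or left out, the last holds). The fingers move at their own pace and stop on an object; FORCE is the grip in N (left out, the last holds). Time passes only in rows, so rows that do not move let the fingers close, or fill a call up. It gives the time, the measured TCP pose, the force and the opening at its end, in the units of the state.
- monitor.get_obs(): the state, without advancing time (a new reading comes with each control period).
- cams.camera(name): name is "scene" or "top"; returns a dict with "img" (480x640x3 uint8, red, green, blue), "depth" (480x640 float32, m along the optical axis (not along the pixel's ray), 0 where there is no reading), "fx", "fy", "cx", "cy" (pixels), "rvec" (rotation vector, rad) and "tvec" (3), from world to camera coordinates, as OpenCV has them. Camera axes: x right, y down, z forward; pixel columns grow to the right and rows downward; lengths in m; the calibration is good to about 2 mm. A picture is of the moment at which its call begins.
- order.job_done(): hands the job in, once; it reports no verdict.
The state is a dict: "time": time; "q": joint angles; "qd": joint speeds; "joint_efforts": joint torques, N m; "ee_pos": TCP position; "tcp_rot": TCP orientation; "wrist_force": force on the tool from outside, world axes, zero at the start; "torque": the same for the moment, N m; "opening": finger opening in m.
Only numpy, scipy, OpenCV 4.12 (cv2) and the standard library are available. Lean on these libraries where they do the work, as an engineer would, in place of code of your own. Each camera call takes 0.05 s, during which the arm holds its last target. There are 200 camera calls.

TASK

Fit the loose steel vent cover back on the raised hatch frame of the machine: hook its front lip under the frame's slot bar with the cover tilted, push it gently home, then pivot the cover down and press slowly until the spring catch snaps over its rear edge and it lies flat and flush. Feel your way, since the frame is not exactly where the drawing puts it: never push the cover against the machine with 35 N or more, do not disturb the other things on the table, and leave the cover released.

Things in the scene. Friction and masses are not known exactly. Their poses are not given: they have to be found in the camera images.
- machine: Fixed stainless tabletop machine: low base 260 (x) x 345 (y) x 58 mm high; tall drive housing, 218 mm high, over its left part (y 130 to 270). Origin on the table below the hatch centre; +x runs from the hatch's slot (robot side) to its catch, z up. Its pose is where the drawing puts the hatch; see hatch_place.
- hatch_place (a point): On machine, 73 mm above its origin, same axes: drawing place of the cover's underside centre when home (cover axes parallel). The real frame (seat, slot, catch as one) sits up to 6 mm off along x and 5 mm off along z, unmeasured: feel for it. Rubber seat bars, tops at z = 0: front x -66 to -40, rear x 52 to 66, sides |y| 28 to 42; low walls |y| 45 to 52, 4 high.
- slot_place (a point): Drawing place of the slot mouth (off like the frame): 66 mm to -x of hatch_place, at seat height, same axes. From here, mm: a bar over the slot spans x -15 to -1, underside z 6.5, top z 13. Under it the slot is open to z -10 or lower, end wall x -17, so a tilted lip can dip below the seat. Cheeks at |y| 32.5 to 52, x -17 to 0, up to z 13, guide the lip and stop the cover's shoulders.
- catch_place (a point): Drawing place of the catch's tip (off like the frame): x 62, z 6.5 mm from hatch_place, same axes. Sprung wedge nose 30 wide (y): its face leans back 30 degrees, 8 mm up from the tip (a cover not fully home lands on top); slides to +x, 5 N plus 0.7 N/mm; snaps over the cover's rear edge at about 6 N down there. Its housing, from x +13, is lower. A hooked cover let go rests on the nose, tilted about 0.09 rad.
- cover_grip (a point): Centre of the black rib, 40 (x) x 14 (y) x 32 high, on the loose steel vent cover: plate 130 x 80 x 5 mm, 0.2 to 0.3 kg. Pinch across y. -x is towards the lip, z out of the plate. From here, mm: underside z -21, plate top z -16, shoulders x -57, lip end x -71, rear edge x 73, underside centre (8, 0, -21); bare plate to press at x 46. Starts flat on the table, lip towards the robot.
- cover_lip (a point): Middle of the end face of the cover's lip: the lip is 60 mm wide (y), 4 mm thick, sticks out 14 mm from the plate's front edge, its underside level with the plate's; this point is 2 mm above that underside. Axes are the cover's.
- cover_rear (a point): Middle of the cover's rear edge, half-way up the 5 mm plate. Axes are the cover's.
- bottle: White plastic bottle standing on the table, 60 mm across, 160 high; origin at its foot. Leave it alone.
- bowl: Small steel bowl, 100 mm across, 45 high; origin at its foot. Leave it alone.
- jar: Clear jar with steel lid, 60 mm across, 70 high; origin at its foot. Leave it alone.
- collar: Small stepped steel collar standing on the table, 36 mm across, 34 high; origin at its foot. Leave it alone.
- pan: Open steel pan 160 x 100 x 60 mm high on the right; origin at its foot. Leave it alone.

How it is judged (in metres and radians):
On the way:
1. the lip is hooked under the slot bar while the cover is still tilted (angle between the z axis of cover_grip and the z axis of hatch_place, either way round above 0.06 rad and x of cover_lip in the frame of hatch_place between -0.093 and -0.067 m and y of cover_lip in the frame of hatch_place between -0.006 and 0.006 m and z of cover_lip in the frame of hatch_place between -0.025 and 0.008 m), for 0.1 s.
At the end, for the whole second after the job is handed in: Cover in the frame, lip under the slot bar, rear under the catch: level with the machine top within 0.03 rad, lip end within 10 mm along and 6 mm sideways and both ends within 7 mm in height of the drawing place (the frame may be 6 and 5 mm off), at rest, released (angle between the z axis of cover_grip and the z axis of hatch_place, either way round below 0.03 rad and angle between the x axis of cover_grip and the x axis of hatch_place, either way round below 0.08 rad and angle between cover_grip's own z axis and vertical below 0.1 rad and x of cover_lip in the frame of hatch_place between -0.089 and -0.0695 m and y of cover_lip in the frame of hatch_place between -0.006 and 0.006 m and z of cover_lip in the frame of hatch_place between -0.005 and 0.0085 m and z of cover_rear in the frame of hatch_place between -0.0045 and 0.009 m and linear speed of cover below 0.01 m/s and contact force between the fingers and cover below 0.1 N); the robot touches nothing.
It fails at once if the cover is pressed against the machine with 35 N or more (contact force between cover and machine above 35 N).
It fails at once if another thing on the table is moved by more than 30 mm (distance of any of bottle, bowl, jar, collar, pan from where it was at the start of the episode above 0.03 m).
It also fails if it takes over 58 s, if anything falls off the work surface, if the arm or the gripper's body presses on something with over 40 N, if the wrist force passes 120 N, or if a joint passes its speed limit or range.

## Working session

There is one attempt and no reset: what is moved stays moved. The work goes in short steps, Python scripts to look and compute and a shell command to move; the robot and the scene stay as the last step left them, time stands still between calls to the robot, and variables do not carry over. Pictures are saved under pics/ and viewed, about 8 in all and at most 12, crops included, and the job is handed in when it is done.

```bash
mkdir -p pics
cat > h.py <<'E'
import numpy as np, cv2
from workcell import monitor, cams, order
def cam(n):
    c=cams.camera(n); c['R']=cv2.Rodrigues(np.array(c['rvec'],float))[0]; c['t']=np.array(c['tvec'],float).ravel(); return c
def cloud(c):
    v,u=np.mgrid[0:480,0:640]; d=c['depth']
    P=np.stack([(u-c['cx'])/c['fx']*d,(v-c['cy'])/c['fy']*d,d],-1)
    return (P-c['t'])@c['R']
def save(c,n): cv2.imwrite('pics/'+n,c['img'][:,:,::-1])
E
python3 - <<'E'
from h import *
o=monitor.get_obs(); print(o)
for n in('top','scene'):
    c=cam(n); save(c,n+'0.png'); np.savez('/tmp/'+n,P=cloud(c),img=c['img'],d=c['depth']); print(n,c['fx'],-c['R'].T@c['t'],c['R'][2])
E
```

```text
{'time': 0.0, 'q': array([ 7.36817164e+01,  5.01182087e+00,  1.00332406e+01,  9.50993060e+01,
       -1.02327512e-03,  9.00008632e+01]), 'qd': array([-0.00880766, -0.07091123, -0.13783216,  0.09379027, -0.01122105,
       -0.04080634]), 'joint_efforts': array([ 1.91016697e-03, -5.20393145e+01,  4.64798212e+01,  1.65253709e-02,
        1.09475138e-05, -2.13842503e-05]), 'ee_pos': array([0.15448047, 0.52763988, 0.24756527]), 'tcp_rot': array([-1.79922114e+02,  1.02444753e-03,  1.63680855e+02]), 'wrist_force': array([ 0.09104638, -0.09282403,  0.05095034]), 'torque': array([-0.03487142, -0.05369965,  0.0171145 ]), 'opening': 0.08550454074146682}
top 442.0654169779123 [ 0.46109494 -0.17814347  1.01239881] [ 0.14160638 -0.02195695 -0.98967951]
scene 530.9775477352014 [ 1.31449111 -0.31458869  0.6365878 ] [-0.80664615  0.10670643 -0.5813224 ]
```

View pics/top0.png

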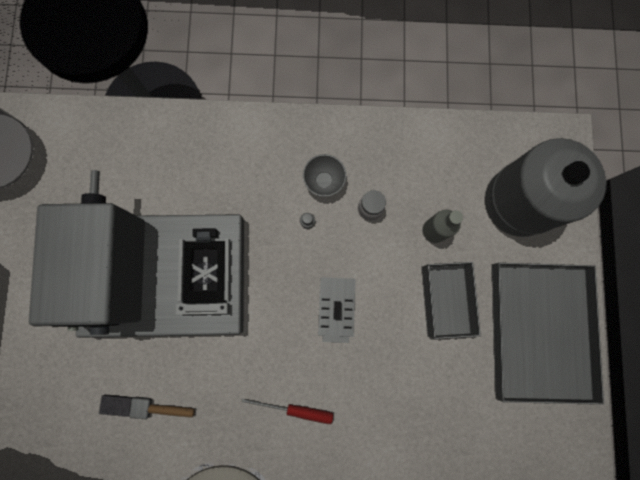

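View pics/scene0.png

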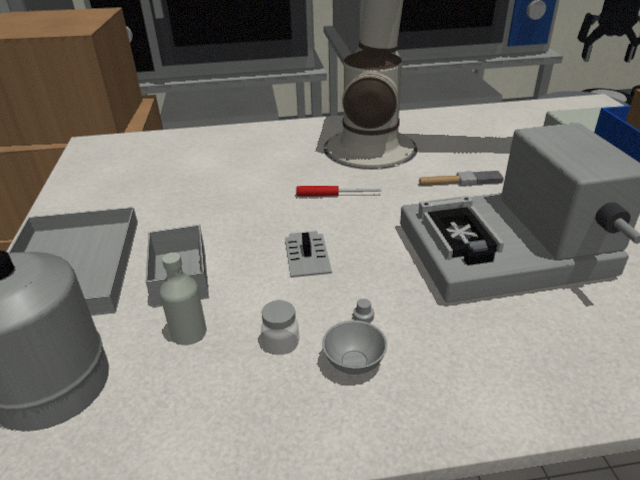

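Top view: the cover is at about (338,310) with its lip down towards the robot and its rib at (338,311). The hatch is at (205,272), with the slot bar at (203,308) and the catch at (206,233). The scene view agrees. Next I measure these.

```bash
python3 - <<'E'
import numpy as np, cv2
D=np.load('/tmp/top.npz'); P,img,d=D['P'],D['img'],D['d']
g=img.mean(2)
print('table z',np.median(P[400:440,480:560,2]), 'base top',np.median(P[325:333,140:175,2]),np.median(P[280:320,234:240,2]))
# rib
s=np.zeros((480,640),bool); s[270:350,310:365]=1
m=s&(P[...,2]>.022); Q=P[m]; print('rib',m.sum(),Q.min(0),Q.max(0),np.median(Q,0))
m=s&(g<50); v,u=np.nonzero(m); print('dark',m.sum(),u.mean(),v.mean())
# cover outline via z>3mm
for z0 in(.002,.003):
  m=(s&(P[...,2]>z0)).astype(np.uint8); n,l,st,ce=cv2.connectedComponentsWithStats(m); i=1+st[1:,4].argmax()
  Q=P[l==i]; r=cv2.minAreaRect(Q[:,:2].astype(np.float32)*1000); print(z0,st[i],r)
# profile in hatch
for v in range(225,320,3): print(v,*(f'{P[v,u,0]*1000:.0f},{P[v,u,1]*1000:.0f},{P[v,u,2]*1000:.0f}' for u in (182,190,205,222,230)))
# machine base edges
m=np.zeros((480,640),bool); m[205:345,120:255]=1; m&=(abs(P[...,2]-.058)<.006); Q=P[m]
print('base',np.percentile(Q,[.5,99.5],axis=0));
E
python3 -c "
import cv2
a=cv2.imread('pics/top0.png');b=cv2.hconcat([a[215:325,165:245],a[255:365,300:380]]);cv2.imwrite('pics/z1.png',cv2.resize(cv2.convertScaleAbs(b,alpha=1.8),None,fx=5,fy=5,interpolation=2))"
```

```text
table z 0.0010566804155855759 base top 0.05827919035578828 0.05815514612451965
rib 144 [ 0.43451295 -0.23917617  0.02236266] [ 0.47414204 -0.17814347  1.01239881] [ 0.45868967 -0.23064813  0.0377369 ]
dark 164 336.9634146341463 311.3719512195122
0.002 [ 311  271   50   79 2350] ((455.28326416015625, -231.41244506835938), (106.93712615966797, 174.45912170410156), 87.55138397216797)
0.003 [ 316  276   40   68 2058] ((456.47662353515625, -225.96481323242188), (95.69862365722656, 150.637939453125), 89.64110565185547)
225 628,110,59 629,93,59 630,61,57 632,25,55 632,7,57
228 621,110,59 623,93,55 622,59,62 624,23,59 625,6,59
231 615,110,57 615,92,59 613,55,78 618,24,56 618,6,58
234 608,108,62 609,92,57 606,53,85 611,22,60 612,5,58
237 602,109,57 602,91,60 599,52,88 605,22,58 605,5,56
240 592,101,80 596,92,55 593,52,86 598,22,59 598,5,59
243 586,102,77 587,85,76 588,54,74 589,18,76 592,4,59
246 580,102,76 581,86,72 582,54,75 582,17,78 585,3,60
249 573,101,76 574,85,75 577,57,59 576,18,73 579,4,57
252 567,101,75 567,83,78 571,57,58 570,17,74 573,3,56
255 561,101,74 561,83,76 564,56,60 564,17
[... 525 characters left out ...]
,51,63 500,13,75 501,-1,58
288 492,98,67 492,80,70 493,51,63 494,12,78 495,-1,58
291 485,98,65 486,80,70 487,47,74 488,12,74 488,-2,59
294 479,96,69 479,78,73 480,47,76 481,12,74 482,-2,58
297 473,97,65 473,77,78 474,46,76 475,11,77 476,-2,58
300 466,95,70 467,76,78 468,46,73 469,10,76 469,-3,60
303 460,97,62 461,76,76 462,45,77 463,8,88 463,-3,59
306 454,89,88 455,73,85 455,42,89 456,6,93 457,-4,59
309 448,88,89 449,72,90 449,42,88 450,7,88 450,-4,59
312 442,88,87 442,72,88 443,41,89 444,6,89 444,-4,57
315 435,96,60 436,79,59 436,48,59 437,12,60 438,-5,58
318 429,95,60 429,79,60 430,47,61 431,12,58 432,-5,57
base [[ 0.39169652 -0.02308203  0.05308028]
 [ 0.65204077  0.21693333  0.06369421]]
```

View pics/z1.png

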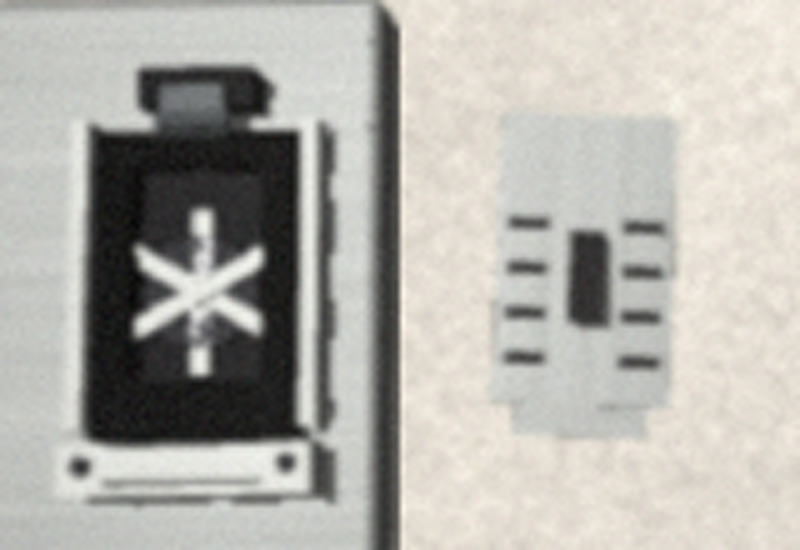

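The crop shows the bar block at the bottom of the frame, about (203,308) px, and the catch nose at (203,236). The cover is cleanly visible, slightly bluish, with its lip at the bottom. Next: fit rectangles.

```bash
cat > fit.py <<'E'
from h import *
def ray(c,uv,z):
    uv=np.atleast_2d(np.array(uv,float)); r=np.c_[(uv[:,0]-c['cx'])/c['fx'],(uv[:,1]-c['cy'])/c['fy'],np.ones(len(uv))]@c['R']
    o=-c['R'].T@c['t']; return o+r*((z-o[2])/r[:,2])[:,None]
E
python3 - <<'E'
from fit import *
c=cam('top'); P=cloud(c); img=c['img'].astype(int); g=img.mean(2)
# cover: colour
b=img[...,2]-img[...,0]
print('b cover',np.median(b[330:336,325:350]),'table',np.median(b[360:390,300:370]), 'g',np.median(g[330:336,325:350]),np.median(g[360:390,300:370]))
t=(np.median(b[330:336,325:350])+np.median(b[360:390,300:370]))/2
m=np.zeros((480,640),np.uint8); bb=cv2.GaussianBlur(b.astype(np.float32),(0,0),1); m[265:355,305:370]=bb[265:355,305:370]>t
n,l,st,ce=cv2.connectedComponentsWithStats(m); i=1+st[1:,4].argmax(); m=(l==i).astype(np.uint8); m=cv2.morphologyEx(m,cv2.MORPH_CLOSE,np.ones((7,7),np.uint8))
print(st[i]); cn=max(cv2.findContours(m,0,2)[0],key=cv2.contourArea)[:,0]
for row in range(276,346,6):
    us=np.nonzero(m[row])[0]
    if len(us): W=ray(c,[[us[0]-.5,row],[us[-1]+.5,row]],.005); print(row,(W[:,:2]*1000).round(1).tolist())
W=ray(c,cn,.005)[:,:2].astype(np.float32)*1000; print('cover rect',cv2.minAreaRect(W))
# rib top
k=np.zeros((480,640),np.uint8); k[290:330,325:352]=g[290:330,325:352]<(g[333,338]*.6)
n,l,st,ce=cv2.connectedComponentsWithStats(k); i=1+st[1:,4].argmax()
W=ray(c,np.argwhere(l==i)[:,::-1],.036)[:,:2].astype(np.float32)*1000; print('rib(z36)',cv2.minAreaRect(W),W.mean(0))
# bar block
R=np.zeros((480,640),bool); R[300:320,165:245]=1; Q=P[R&(P[...,2]>.08)]; print('bar',cv2.minAreaRect(Q[:,:2].astype(np.float32)*1000),np.percentile(Q,[2,50,98],axis=0)*1000)
# base right edge and front edge
ed=[]
for row in range(225,330,5):
    z=P[row,225:260,2]; j=np.nonzero(z>.045)[0].max(); p=P[row,225+j]; ed.append(p[:2])
ed=np.array(ed)*1000; print('right edge fit y=a x+b',np.polyfit(ed[:,0],ed[:,1],1),ed.min(0),ed.max(0))
ed=[]
for col in range(130,240,5):
    z=P[310:350,col,2]; j=np.nonzero(z>.045)[0].max(); ed.append(P[310+j,col,:2])
ed=np.array(ed)*1000; print('front edge x=a y+b',np.polyfit(ed[:,1],ed[:,0],1),np.median(ed,0))
# walls |y| 45-52 : bright ; right wall in row
for row in (255,270,285):
    print(row,[(u,int(g[row,u]),*(ray(c,[u,row],.077)[0,:2]*1000).round(0)) for u in list(range(175,186))+list(range(224,234))])
print('nose', [(v,int(g[v,205]),*(ray(c,[205,v],.085)[0,:2]*1000).round()) for v in range(226,246)])
E
```

```text
b cover -1.0 table -10.0 g 109.5 121.66666666666667
[ 318  277   38   66 2223]
282 [[516.1, -193.1], [518.5, -275.1]]
288 [[502.6, -193.5], [504.9, -273.1]]
294 [[489.0, -193.9], [491.3, -273.3]]
300 [[475.5, -192.0], [477.8, -273.6]]
306 [[462.1, -192.4], [464.3, -273.8]]
312 [[448.7, -192.8], [450.9, -274.0]]
318 [[435.4, -193.2], [437.5, -272.0]]
324 [[422.1, -193.6], [424.2, -272.3]]
330 [[408.8, -191.8], [411.0, -272.5]]
336 [[395.9, -201.1], [397.6, -268.3]]
342 [[383.6, -232.7], [384.3, -259.6]]
cover rect ((455.5849609375, -232.8626708984375), (80.25365447998047, 143.92578125), 89.04141235351562)
rib(z36) ((454.599609375, -233.79774475097656), (38.94578170776367, 15.357476234436035), 1.4095371961593628) [ 454.18085 -233.7521 ]
bar ((455.87933349609375, -38.257476806640625), (28.577533721923828, 279.9560852050781), 1.6425451040267944) [[440.01870716  -1.19289742  84.07159562]
 [450.94394804  48.64228582  88.35736517]
 [462.39919965  99.4452697   91.67797748]]
right edge fit y=a x+b [   0.29170131 -189.35166827] [ 427.88131808 -178.1434682 ] [633.70733826 -16.06841539]
front ed
[... 3422 characters left out ...]
4(612.0), np.float64(53.0)), (232, 62, np.float64(610.0), np.float64(53.0)), (233, 66, np.float64(608.0), np.float64(53.0)), (234, 66, np.float64(606.0), np.float64(53.0)), (235, 66, np.float64(604.0), np.float64(53.0)), (236, 63, np.float64(601.0), np.float64(52.0)), (237, 55, np.float64(599.0), np.float64(52.0)), (238, 48, np.float64(597.0), np.float64(52.0)), (239, 42, np.float64(595.0), np.float64(52.0)), (240, 29, np.float64(593.0), np.float64(52.0)), (241, 30, np.float64(591.0), np.float64(52.0)), (242, 26, np.float64(589.0), np.float64(52.0)), (243, 13, np.float64(587.0), np.float64(51.0)), (244, 13, np.float64(584.0), np.float64(51.0)), (245, 15, np.float64(582.0), np.float64(51.0))]
```

Run:
```python
from fit import *
c=cam('top'); P=cloud(c); V=c['depth']>0; g=c['img'].astype(float).mean(2)
def sub(line,u0,u1,sgn):  # strongest gradient subpixel
    d=sgn*np.diff(cv2.GaussianBlur(line.astype(np.float32).reshape(1,-1),(0,0),.8).ravel()); j=u0+d[u0:u1].argmax()
    a,b,e=d[j-1],d[j],d[j+1]; return j+.5+.5*(a-e)/(a-2*b+e+1e-9)
def wallfit(name,u0,u1,sgn,z,rows):
    W=np.array([ray(c,[sub(g[r],u0,u1,sgn),r],z)[0,:2] for r in rows])*1000
    for _ in range(3):
        p=np.polyfit(W[:,0],W[:,1],1); e=W[:,1]-np.polyval(p,W[:,0]); W=W[abs(e)<max(2*e.std(),.5)]
    print(name,'slope deg',np.degrees(np.arctan(p[0])),'y at x=525:',np.polyval(p,525),'sd',e.std(),len(W))
wallfit('R outer',225,231,-1,.077,range(246,300))
wallfit('R inner',220,227,1,.077,range(246,300))
wallfit('L inner',179,186,-1,.077,range(246,300))
wallfit('base right',236,252,-1,.058,range(220,330))
def rowfit(name,v0,v1,sgn,z,cols):
    W=np.array([ray(c,[u,sub(g[:,u],v0,v1,sgn)],z)[0,:2] for u in cols])*1000
    for _ in range(3):
        p=np.polyfit(W[:,1],W[:,0],1); e=W[:,0]-np.polyval(p,W[:,1]); W=W[abs(e)<max(2*e.std(),.5)]
    print(name,'slope deg',np.degrees(np.arctan(p[0])),'x at y=52:',np.polyval(p,52),'sd',e.std(),len(W))
rowfit('base front',328,342,-1,.058,range(145,238)); rowfit('base front+',328,342,1,.058,range(145,238))
rowfit('base rear',208,222,1,.058,range(150,190)); rowfit('base rear-',208,222,-1,.058,range(210,238))
rowfit('block rear edge(z86)',298,309,1,.086,range(185,222)); rowfit('block front',308,320,-1,.086,range(180,222))
R=np.zeros((480,640),bool); R[300:320,165:245]=1; Q=P[R&V&(P[...,2]>.08)]; print('bar',cv2.minAreaRect(Q[:,:2].astype(np.float32)*1000),np.percentile(Q,[2,50,98],axis=0)*1000)
Q=P[V&(abs(P[...,2]-.058)<.004)]; Q=Q[(Q[:,0]>.35)&(Q[:,0]<.7)&(Q[:,1]>-.1)&(Q[:,1]<.25)]; print('base',np.percentile(Q,[1,99],axis=0)*1000)
print('g col 200',[(v,int(g[v,200])) for v in range(298,345)])
```

```text
R outer slope deg 2.7773782441688732 y at x=525: 1.376759834806812 sd 0.19143249317250208 54
R inner slope deg 2.717795770704045 y at x=525: 8.970810241425651 sd 0.18556108172943003 53
L inner slope deg 2.5876094188298864 y at x=525: 98.17169418109647 sd 0.1729214034177806 54
base right slope deg 2.663569993522011 y at x=525: -19.559675006301596 sd 0.1926275991784384 110
base front slope deg -2.7913130216174395 x at y=52: 398.728213291265 sd 0.21971474209468378 90
base front+ slope deg -2.7262442049159614 x at y=52: 391.7505438481493 sd 0.4923416670214817 80
base rear slope deg -2.3250395300834206 x at y=52: 648.8602671197084 sd 0.1637867980769466 37
base rear- slope deg -2.3740442858563573 x at y=52: 656.048616748564 sd 0.16509035981200632 27
block rear edge(z86) slope deg -3.2393760589030367 x at y=52: 460.42615771666 sd 0.2025279372417906 33
block front slope deg -2.2624429173956493 x at y=52: 440.200564221302 sd 0.21648886512693047 35
bar ((453.4654846191406, 49.61228942871094), (28.56884765625, 104.6430892944336), 1.7559475898742676) [[440.01965304  -1.09016833  84.69623782]
 [450.91249218  49.00067439  88.43542057]
 [462.408048   100.2371288   91.55938456]]
base [[392.47342842 -20.82187876  54.54647264]
 [650.33357284 230.84653478  61.72170238]]
g col 200 [(298, 16), (299, 17), (300, 15), (301, 14), (302, 18), (303, 49), (304, 97), (305, 121), (306, 128), (307, 125), (308, 126), (309, 125), (310, 110), (311, 86), (312, 103), (313, 105), (314, 70), (315, 72), (316, 105), (317, 110), (318, 113), (319, 109), (320, 110), (321, 110), (322, 108), (323, 107), (324, 108), (325, 111), (326, 109), (327, 106), (328, 110), (329, 107), (330, 113), (331, 113), (332, 107), (333, 91), (334, 66), (335, 55), (336, 79), (337, 109), (338, 120), (339, 121), (340, 122), (341, 119), (342, 120), (343, 121), (344, 126)]
```

```bash
cat > to.py <<'E'
# usage: to.py x y z roll pitch yaw nrows : constant world-straight move, prints the rows needed (tool axes)
import sys; from h import *
from scipy.spatial.transform import Rotation as R
a=[float(x) for x in sys.argv[1:]]; o=monitor.get_obs()
T0=R.from_euler('xyz',o['tcp_rot'],degrees=True); T1=R.from_euler('xyz',a[3:6],degrees=True)
n=int(a[6]); w=(T0.inv()*T1).as_rotvec(degrees=True)/n; d=(np.array(a[:3])-o['ee_pos'])/n; cur=T0
print('q',o['q'].round(1),'F',o['wrist_force'].round(2),'pos',o['ee_pos'].round(4),'rot',o['tcp_rot'].round(2),'t',o['time'])
for i in range(n): print((cur.inv().apply(d)).round(4).tolist(),w.round(2).tolist()); cur=cur*R.from_rotvec(w,degrees=True)
E
python3 -m handwheel '[[0,0,-0.01,0,0,-3],[0,0,-0.01,0,0,-3],[0,0,-0.01,0,0,0],[0,0,0,0,0,0],[0,0,0,0,0,0],[0,0,0,0,0,0],[0,0,0,0,0,0],[0,0,0,0,0,0]]' 1 60; python3 to.py .4545 -.233 .15 180 0 179.1 24
```

```text
time: 0.87
ee_pos: [0.1545, 0.5277, 0.2776]
tcp_rot: [-179.9, -0.0, 169.7]
wrist_force: [0.5, -0.3, -0.1]
opening: 0.0852
q [73.7  5.8 14.2 98.5 -0.  84. ] F [ 0.48 -0.26 -0.06] pos [0.1545 0.5277 0.2776] rot [-179.94   -0.    169.67] t 0.8667
[-0.018, -0.0289, 0.0053] [-0.0, -0.0, -0.39]
[-0.0178, -0.0291, 0.0053] [-0.0, -0.0, -0.39]
[-0.0176, -0.0292, 0.0053] [-0.0, -0.0, -0.39]
[-0.0174, -0.0293, 0.0053] [-0.0, -0.0, -0.39]
[-0.0172, -0.0294, 0.0053] [-0.0, -0.0, -0.39]
[-0.017, -0.0295, 0.0053] [-0.0, -0.0, -0.39]
[-0.0168, -0.0297, 0.0053] [-0.0, -0.0, -0.39]
[-0.0166, -0.0298, 0.0053] [-0.0, -0.0, -0.39]
[-0.0164, -0.0299, 0.0053] [-0.0, -0.0, -0.39]
[-0.0162, -0.03, 0.0053] [-0.0, -0.0, -0.39]
[-0.016, -0.0301, 0.0053] [-0.0, -0.0, -0.39]
[-0.0157, -0.0302, 0.0053] [-0.0, -0.0, -0.39]
[-0.0155, -0.0303, 0.0053] [-0.0, -0.0, -0.39]
[-0.0153, -0.0304, 0.0053] [-0.0, -0.0, -0.39]
[-0.0151, -0.0305, 0.0053] [-0.0, -0.0, -0.39]
[-0.0149, -0.0306, 0.0053] [-0.0, -0.0, -0.39]
[-0.0147, -0.0307, 0.0053] [-0.0, -0.0, -0.39]
[-0.0145, -0.0308, 0.0053] [-0.0, -0.0, -0.39]
[-0.0143, -0.0309, 0.0053] [-0.0, -0.0, -0.39]
[-0.0141, -0.031, 0.0053] [-0.0, -0.0, -0.39]
[-0.0139, -0.0311, 0.0053] [-0.0, -0.0, -0.39]
[-0.0136, -0.0312, 0.0053] [-0.0, -0.0, -0.39]
[-0.0134, -0.0313, 0.0053] [-0.0, -0.0, -0.39]
[-0.0132, -0.0314, 0.0053] [-0.0, -0.0, -0.39]
```

```bash
python3 -m handwheel '[[-0.018,-0.029,0,0,0,-1.2],[-0.0174,-0.0293,0,0,0,-1.2],[-0.0167,-0.0297,0,0,0,-1.2],[-0.016,-0.03,0,0,0,-1.2],[-0.0153,-0.0304,0,0,0,-1.2],[-0.0146,-0.0308,0,0,0,-1.2],[-0.014,-0.031,0,0,0,-1.2],[-0.0133,-0.0313,0,0,0,-1.0]]' && python3 -m handwheel '[[-0.013,-0.0315,0,0,0,0],[-0.013,-0.0315,0,0,0,0],[-0.013,-0.0315,0,0,0,0],[-0.013,-0.0315,0,0,0,0],[-0.013,-0.0315,0,0,0,0],[-0.013,-0.0315,0,0,0,0],[-0.013,-0.0315,0,0,0,0],[-0.013,-0.0315,0,0,0,0]]' && python3 -m handwheel '[[-0.013,-0.0315,0.016,0,0,0],[-0.013,-0.0315,0.016,0,0,0],[-0.013,-0.0315,0.016,0,0,0],[-0.013,-0.0315,0.016,0,0,0],[-0.013,-0.0315,0.016,0,0,0],[-0.013,-0.0315,0.016,0,0,0],[-0.013,-0.0315,0.016,0,0,0],[-0.013,-0.0315,0.016,0,0,0]]'; python3 to.py .4545 -.233 .06 180 0 179.1 6 | head -3
```

```text
time: 1.53
ee_pos: [0.2535, 0.2725, 0.278]
tcp_rot: [180.0, 0.0, 179.2]
wrist_force: [-0.2, -0.2, 1.2]
opening: 0.0854
time: 2.2
ee_pos: [0.3535, 0.0186, 0.2782]
tcp_rot: [180.0, 0.0, 179.1]
wrist_force: [0.1, 1.2, -0.0]
opening: 0.0855
time: 2.87
ee_pos: [0.4534, -0.235, 0.1491]
tcp_rot: [180.0, -0.0, 179.1]
wrist_force: [-0.4, 0.9, 0.5]
opening: 0.0855
q [-27.4  -1.2  -7.3  84.    0.  -26.4] F [-0.4   0.86  0.5 ] pos [ 0.4534 -0.235   0.1491] rot [180.    -0.   179.05] t 2.8667
[-0.0002, 0.0003, 0.0149] [0.0, -0.0, -0.01]
[-0.0002, 0.0003, 0.0149] [0.0, -0.0, -0.01]
```

```bash
python3 -m handwheel '[[-0.001,0.0018,0.02,0,0,0],[0,0,0.02,0,0,0],[0,0,0.02,0,0,0],[0,0,0.02,0,0,0],[0,0,0.018,0,0,0],[0,0,0.015,0,0,0],[0,0,0.0095,0,0,0],[0,0,0,0,0,0]]' && python3 -m handwheel '[[0,0,0,0,0,0],[0,0,0,0,0,0],[0,0,0,0,0,0],[0,0,0,0,0,0],[0,0,0,0,0,0],[0,0,0,0,0,0],[0,0,0,0,0,0],[0,0,0,0,0,0]]' -1 60 && python3 -m handwheel '[[0,0,0,0,0,0],[0,0,0,0,0,0],[0,0,-0.01,0,0,0],[0,0,-0.02,0,0,0],[0,0,-0.02,0,0,0],[0,0,-0.03,0,0,0],[0,0,-0.02,0,0,0],[0,0,0,0,0,0]]' -1 100
python3 - <<'E'
from fit import *
c=cam('top'); i=c['img'][210:390,220:420]; cv2.imwrite('pics/g1.png',cv2.resize(i[:,:,::-1],None,fx=3,fy=3))
c=cam('scene'); cv2.imwrite('pics/g1s.png',c['img'][100:320,220:540,::-1])
print(monitor.get_obs()['wrist_force'])
E
```

```text
time: 3.53
ee_pos: [0.4531, -0.2308, 0.0255]
tcp_rot: [179.9, -0.2, 179.1]
wrist_force: [-0.5, 0.5, 1.2]
opening: 0.0858
time: 4.2
ee_pos: [0.4548, -0.2317, 0.0285]
tcp_rot: [-180.0, 0.1, 179.1]
wrist_force: [-0.8, 0.4, 5.7]
opening: 0.0131
time: 4.87
ee_pos: [0.4558, -0.2321, 0.1322]
tcp_rot: [-179.9, 0.3, 179.1]
wrist_force: [0.4, -0.1, -2.8]
opening: 0.0122
[ 0.12758261  1.07111365 -3.92234737]
```

View pics/g1s.png

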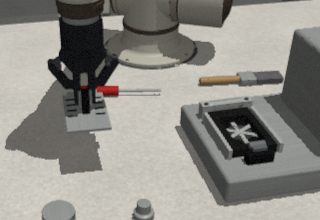

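Scene crop: the cover hangs in the gripper off the table. Next, measure its pose in the hand.

```bash
cat > held.py <<'E'
from fit import *
def held(zlo,zhi,box,sh=True):
    out=[]
    for n in('top','scene'):
        c=cam(n); P=cloud(c); V=c['depth']>0
        m=V&(P[...,2]>zlo)&(P[...,2]<zhi)&(P[...,0]>box[0])&(P[...,0]<box[1])&(P[...,1]>box[2])&(P[...,1]<box[3])
        Q=P[m]
        # plane z=a x+b y+c robust
        q=Q
        for _ in range(6):
            A=np.c_[q[:,:2]-[box[4],box[5]],np.ones(len(q))]; p=np.linalg.lstsq(A,q[:,2],rcond=None)[0]
            A=np.c_[Q[:,:2]-[box[4],box[5]],np.ones(len(Q))]; e=Q[:,2]-A@p; q=Q[abs(e)<.004]
        r=cv2.minAreaRect(q[:,:2].astype(np.float32)*1000)
        print(n,len(q),'tilt x,y deg',np.degrees(np.arctan(p[:2])).round(2),'ztop at TCP',(p[2]*1000).round(1),'rect',np.array(r[0]).round(1),np.array(r[1]).round(1),round(r[2],2),'x%',np.percentile(q[:,0]*1000,[.5,99.5]).round(1),'y%',np.percentile(q[:,1]*1000,[.5,99.5]).round(1))
E
python3 -c "
from held import *
o=monitor.get_obs();p=o['ee_pos'];print(p,o['tcp_rot'],o['wrist_force'])
held(p[2]-.04,p[2]-.012,[p[0]-.1,p[0]+.1,p[1]-.06,p[1]+.06,p[0],p[1]])"
```

```text
[ 0.45451479 -0.23146738  0.12781699] [-1.79992260e+02  2.39326956e-02  1.79083317e+02] [ 0.12758261  1.07111365 -3.92234737]Traceback (most recent call last):
  File "<string>", line 4, in <module>
    held(p[2]-.04,p[2]-.012,[p[0]-.1,p[0]+.1,p[1]-.06,p[1]+.06,p[0],p[1]])
    ~~~~^^^^^^^^^^^^^^^^^^^^^^^^^^^^^^^^^^^^^^^^^^^^^^^^^^^^^^^^^^^^^^^^^^
  File "held.py", line 14, in held
    print(n,len(q),'tilt x,y deg',np.degrees(np.arctan(p[:2])).round(2),'ztop at TCP',(p[2]*1000).round(1),'rect',np.array(r[0]).round(1),np.array(r[1]).round(1),round(r[2],2),'x%',np.percentile(q[:,0]*1000,[.5,99.5]).round(1),'y%',np.percentile(q[:,1]*1000,[.5,99.5]).round(1))
                                                                                                                                                                                     ~~~~~~~~~~~~~^^^^^^^^^^^^^^^^^^^^^^^
    return _quantile_unchecked(
        a, q, axis, out, overwrite_input, method, keepdims, weights)
    return _ureduce(a,
                    func=_quantile_ureduce_func,
    ...<5 lines>...
                    overwrite_input=overwrite_input,
                    method=method)
    r = func(a, **kwargs)
    result = _quantile(arr,
                       quantiles=q,
    ...<2 lines>...
                       out=out,
                       weights=wgt)
    slices_having_nans = np.isnan(arr[-1, ...])
                                  ~~~^^^^^^^^^
IndexError: index -1 is out of bounds for axis 0 with size 0
```

View pics/g1.png

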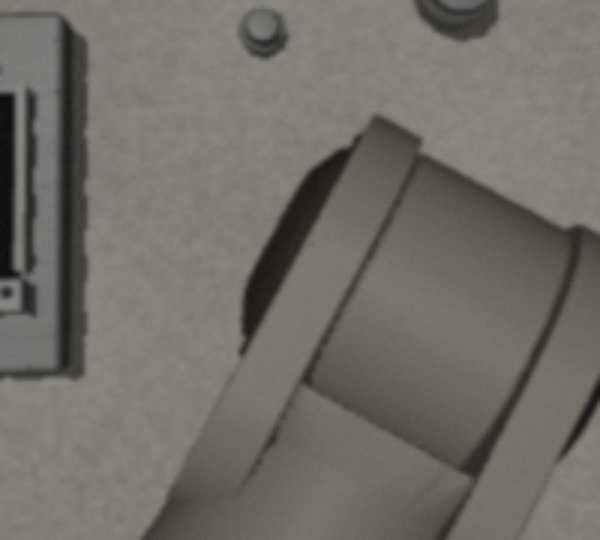

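The top view is blocked by the arm, so I use the scene camera only.

```bash
sed -i "s/for n in('top','scene')/for n in('scene',)/" held.py; python3 -c "
from held import *
o=monitor.get_obs();p=o['ee_pos'];print(p,o['tcp_rot'],o['wrist_force'])
held(p[2]-.04,p[2]-.012,[p[0]-.1,p[0]+.1,p[1]-.06,p[1]+.06,p[0],p[1]])"; python3 to.py .4545 -.231 .22 180 9 182.7 8
```

```text
[ 0.45398716 -0.23122648  0.12666313] [ 1.79961164e+02 -7.64051248e-02  1.79080554e+02] [ 0.6865525   0.6581606  -3.54980554]
scene 1336 tilt x,y deg [-0.24  0.11] ztop at TCP 102.0 rect [ 456.7 -230.9] [ 80.3 148.7] 88.97 x% [386.5 529.5] y% [-271.1 -191.3]
q [-27.   -1.1  -9.7  81.6   0.  -26.1] F [-0.46 -0.13 -2.74] pos [ 0.4537 -0.2311  0.1261] rot [ 1.7993e+02 -1.3000e-01  1.7908e+02] t 5.0667
[-0.0001, 0.0, -0.0117] [-0.03, -1.14, -0.45]
[-0.0003, 0.0, -0.0117] [-0.03, -1.14, -0.45]
[-0.0005, 0.0, -0.0117] [-0.03, -1.14, -0.45]
[-0.0008, 0.0, -0.0117] [-0.03, -1.14, -0.45]
[-0.001, 0.0, -0.0117] [-0.03, -1.14, -0.45]
[-0.0012, 0.0, -0.0117] [-0.03, -1.14, -0.45]
[-0.0015, 0.0, -0.0116] [-0.03, -1.14, -0.45]
[-0.0017, 0.0, -0.0116] [-0.03, -1.14, -0.45]
```

```bash
cat > goal.py <<'E'
# goal.py dx dy dz tilt nrows [gx gz]: put the underside of the lip end at slot frame (mm); prints rows in tool axes
import sys; from h import *
from scipy.spatial.transform import Rotation as R
a=[float(x) for x in sys.argv[1:]]; dx,dy,dz,tilt=a[:4]; n=int(a[4]); G=np.array([-1,0,8.])
yaw=R.from_euler('z',2.7,degrees=True); M=np.array([461.4,50.5,75.])
Rc=yaw*R.from_euler('y',-tilt,degrees=True); Rt=R.from_matrix(Rc.as_matrix()@np.diag([-1,1,-1.]))
o=monitor.get_obs(); T0=R.from_euler('xyz',o['tcp_rot'],degrees=True); p0=o['ee_pos']
Rcn=R.from_matrix(T0.as_matrix()@np.diag([-1,1,-1.])); L=yaw.inv().apply(p0*1000+T0.apply(G)+Rcn.apply([-71,0,-21])-M)
print('now lip in slot mm',L.round(1),'tilt',round(np.degrees(np.arcsin(Rcn.as_matrix()[2,0])),2),'F slot',yaw.inv().apply(o['wrist_force']).round(2),'tq',o['torque'].round(2),'t',o['time'],'q',o['q'].round(0))
tgt=(M+yaw.apply([dx,dy,dz])-Rc.apply([-71,0,-21])-Rt.apply(G))/1000
w=(T0.inv()*Rt).as_rotvec(degrees=True)/n; d=(tgt-p0)/n; cur=T0; print('tgt',tgt.round(4),'total world',(tgt-p0).round(4))
for i in range(n): print((cur.inv().apply(d)).round(4).tolist(),w.round(2).tolist()); cur=cur*R.from_rotvec(w,degrees=True)
E
python3 -m handwheel '[[0,0,-0.02,0,-1.2,-0.5],[0,0,-0.02,0,-1.2,-0.5],[0,0,-0.02,0,-1.2,-0.5],[0,0,-0.015,0,-1.2,-0.5],[0,0.01,-0.005,0,-1.2,-0.5],[0,0.02,0,0,-1.2,-0.5],[0,0.03,0,0,-1.2,-0.4],[0,0.03,0,0,-0.8,-0.3]]'; python3 goal.py 8 0 30 9 8
```

```text
time: 5.73
ee_pos: [0.4484, -0.1411, 0.2094]
tcp_rot: [-179.7, 9.4, -177.2]
wrist_force: [0.4, 0.8, -3.6]
opening: 0.0121
now lip in slot mm [ -86.3 -191.    94.3] tilt 9.43 F slot [ 0.47  0.79 -3.59] tq [-0.01  0.2   0.03] t 5.7333 q [-19. -15. -14.  83.   3. -22.]
tgt [0.5339 0.0539 0.1446] total world [ 0.0855  0.195  -0.0648]
[-0.0104, 0.0239, 0.0098] [-0.04, 0.05, 0.01]
[-0.0104, 0.0239, 0.0098] [-0.04, 0.05, 0.01]
[-0.0104, 0.0239, 0.0098] [-0.04, 0.05, 0.01]
[-0.0104, 0.0239, 0.0098] [-0.04, 0.05, 0.01]
[-0.0104, 0.0239, 0.0098] [-0.04, 0.05, 0.01]
[-0.0104, 0.0239, 0.0098] [-0.04, 0.05, 0.01]
[-0.0104, 0.0239, 0.0098] [-0.04, 0.05, 0.01]
[-0.0104, 0.0239, 0.0098] [-0.04, 0.05, 0.01]
```

```bash
python3 -m handwheel '[[-0.0104,0.0240,0.0,0,0,0],[-0.0104,0.0270,0.005,0,0,0],[-0.0104,0.028,0.01,0,0,0],[-0.0104,0.028,0.01,0,0,0],[-0.0104,0.028,0.013,0,0,0],[-0.0104,0.028,0.013,0,0,0],[-0.0104,0.0182,0.013,0,0,0],[-0.0104,0.01,0.013,0,0,0]]' && python3 -m handwheel '[[0,0,0,0,0,0],[0,0,0,0,0,0],[0,0,0,0,0,0],[0,0,0,0,0,0],[0,0,0,0,0,0],[0,0,0,0,0,0],[0,0,0,0,0,0],[0,0,0,0,0,0]]'; python3 goal.py 8 0 12 9 4
python3 - <<'E'
from fit import *
c=cam('scene'); i=c['img'][150:300,370:570,::-1]; cv2.imwrite('pics/a1.png',cv2.resize(cv2.convertScaleAbs(i,alpha=1.5),None,fx=4,fy=4,interpolation=2))
E
python3 -c "
from held import *
o=monitor.get_obs();p=o['ee_pos']
held(p[2]-.045,p[2]-.002,[p[0]-.1,p[0]+.1,p[1]-.06,p[1]+.06,p[0],p[1]])"
```

```text
time: 6.4
ee_pos: [0.5344, 0.056, 0.1453]
tcp_rot: [-179.8, 9.4, -177.1]
wrist_force: [1.0, -0.0, -2.8]
opening: 0.0122
time: 7.07
ee_pos: [0.5338, 0.0535, 0.144]
tcp_rot: [-179.7, 9.2, -177.2]
wrist_force: [0.5, 0.3, -2.9]
opening: 0.0122
now lip in slot mm [ 8.  -0.7 29.2] tilt 9.21 F slot [ 0.52  0.31 -2.94] tq [0.   0.23 0.01] t 7.0667 q [  6.  -7. -14.  74.  -1.   3.]
tgt [0.5339 0.0539 0.1266] total world [ 0.0001  0.0005 -0.0174]
[0.0007, 0.0001, 0.0043] [-0.07, 0.05, 0.02]
[0.0007, 0.0001, 0.0043] [-0.07, 0.05, 0.02]
[0.0006, 0.0001, 0.0043] [-0.07, 0.05, 0.02]
[0.0006, 0.0001, 0.0043] [-0.07, 0.05, 0.02]
scene 1243 tilt x,y deg [9.02 0.58] ztop at TCP 118.9 rect [539.5  53.5] [145.9  83. ] 2.07 x% [470.1 612.5] y% [11.8 95.8]
```

View pics/a1.png

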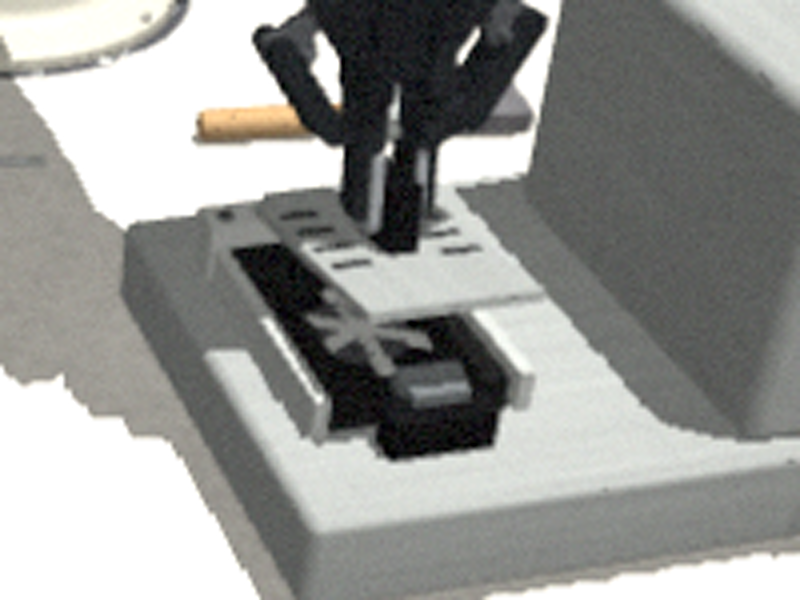

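Side crop: the cover is tilted, with its lip just behind the bar block and the catch clear at (430,385) in the crop. The lateral position looks right. Now a guarded descent.

```bash
python3 -m handwheel '[[0.0008,0.0006,0.0045,0,0,0],[0.0007,0,0.0045,0,0,0],[0.0007,0,0.0045,0,0,0],[0.0006,0,0.004,0,0,0],[0.0006,0,0.004,0,0,0],[0,0,0,0,0,0],[0,0,0,0,0,0],[0,0,0,0,0,0]]' && python3 goal.py 8 0 0 9 1 && python3 -m handwheel '[[0.0001,0,0.0005,0,0,0],[0.0001,0,0.0005,0,0,0],[0.0001,0,0.0005,0,0,0],[0.0001,0,0.0005,0,0,0],[0.0001,0,0.0005,0,0,0],[0,0,0,0,0,0],[0,0,0,0,0,0],[0,0,0,0,0,0]]' && python3 goal.py 8 0 0 9 1
```

```text
time: 7.83
ee_pos: [0.5339, 0.0542, 0.1221]
tcp_rot: [-179.7, 9.2, -177.2]
wrist_force: [0.3, 0.5, -2.6]
opening: 0.0125
now lip in slot mm [8.2 0.  7.3] tilt 9.2 F slot [ 0.36  0.47 -2.58] tq [0.03 0.21 0.  ] t 7.8333 q [  6.  -6. -16.  72.  -1.   3.]
tgt [0.5339 0.0539 0.1146] total world [-0.     -0.0003 -0.0075]
[0.0012, -0.0003, 0.0074] [-0.27, 0.2, 0.11]
time: 8.5
ee_pos: [0.5338, 0.0542, 0.1194]
tcp_rot: [-179.7, 9.2, -177.2]
wrist_force: [-0.2, -0.1, -3.2]
opening: 0.0123
now lip in slot mm [8.  0.  4.6] tilt 9.19 F slot [-0.16 -0.07 -3.2 ] tq [0.04 0.28 0.  ] t 8.5 q [  6.  -6. -16.  71.  -1.   3.]
tgt [0.5339 0.0539 0.1146] total world [ 0.0002 -0.0003 -0.0048]
[0.0006, -0.0003, 0.0048] [-0.27, 0.19, 0.11]
```

```bash
python3 -m handwheel '[[0.0001,0,0.0005,0,0,0],[0.0001,0,0.0005,0,0,0],[0.0001,0,0.0005,0,0,0],[0.0001,0,0.0005,0,0,0],[0,0,0,0,0,0],[0,0,0,0,0,0],[0,0,0,0,0,0],[0,0,0,0,0,0]]' && python3 goal.py 8 0 0 9 1|head -1 && python3 -m handwheel '[[0.0001,0,0.0005,0,0,0],[0.0001,0,0.0005,0,0,0],[0.0001,0,0.0005,0,0,0],[0,0,0,0,0,0],[0,0,0,0,0,0],[0,0,0,0,0,0],[0,0,0,0,0,0],[0,0,0,0,0,0]]' && python3 goal.py 8 0 0 9 1|head -1
```

```text
time: 9.17
ee_pos: [0.5337, 0.0542, 0.1175]
tcp_rot: [-179.7, 9.2, -177.2]
wrist_force: [-0.4, -0.2, -2.9]
opening: 0.012
now lip in slot mm [8.  0.  2.6] tilt 9.2 F slot [-0.39 -0.2  -2.87] tq [-0.01  0.23 -0.01] t 9.1667 q [  6.  -6. -16.  71.  -1.   3.]
time: 9.83
ee_pos: [0.5336, 0.0542, 0.1159]
tcp_rot: [-179.7, 9.2, -177.2]
wrist_force: [0.4, -0.7, -3.7]
opening: 0.0121
now lip in slot mm [ 7.9 -0.   1.1] tilt 9.2 F slot [ 0.36 -0.67 -3.72] tq [-0.04  0.28 -0.02] t 9.8333 q [  6.  -6. -16.  71.  -1.   3.]
```

```bash
python3 -m handwheel '[[0.0001,0,0.0005,0,0,0],[0.0001,0,0.0005,0,0,0],[0.0001,0,0.0005,0,0,0],[0,0,0,0,0,0],[0,0,0,0,0,0],[0,0,0,0,0,0],[0,0,0,0,0,0],[0,0,0,0,0,0]]' && python3 goal.py 8 0 0 9 1|head -1 && python3 -m handwheel '[[0.0001,0,0.0005,0,0,0],[0.0001,0,0.0005,0,0,0],[0,0,0,0,0,0],[0,0,0,0,0,0],[0,0,0,0,0,0],[0,0,0,0,0,0],[0,0,0,0,0,0],[0,0,0,0,0,0]]' && python3 goal.py 8 0 0 9 1|head -1
```

```text
time: 10.5
ee_pos: [0.5336, 0.0542, 0.1144]
tcp_rot: [-179.7, 9.2, -177.2]
wrist_force: [0.6, -0.2, -2.2]
opening: 0.012
now lip in slot mm [ 7.8 -0.  -0.4] tilt 9.2 F slot [ 0.56 -0.23 -2.19] tq [-0.02  0.26 -0.  ] t 10.5 q [  6.  -6. -17.  71.  -1.   3.]
time: 11.17
ee_pos: [0.5338, 0.0542, 0.1137]
tcp_rot: [-179.7, 9.2, -177.2]
wrist_force: [-0.0, -0.7, 4.1]
opening: 0.0123
now lip in slot mm [ 8.  -0.  -1.2] tilt 9.24 F slot [-0.05 -0.71  4.13] tq [-0.01  0.37 -0.01] t 11.1667 q [  6.  -6. -17.  71.  -1.   3.]
```

Contact at about -1.0 mm on my z scale, so the seat height is found. I back off slightly and slide in under the bar.

```bash
python3 -m handwheel '[[0.001,0,-0.0006,0,0,0],[0.0015,0,-0.0003,0,0,0],[0.0015,0,-0.0002,0,0,0],[0.0015,0,-0.0003,0,0,0],[0.0015,0,-0.0002,0,0,0],[0.0015,0,-0.0003,0,0,0],[0.0015,0,-0.0002,0,0,0],[0,0,0,0,0,0]]' && python3 goal.py 8 0 0 9 1|head -1 && python3 -m handwheel '[[0.001,0,0,0,0,0],[0.001,0,0,0,0,0],[0.001,0,0,0,0,0],[0.001,0,0,0,0,0],[0.001,0,0,0,0,0],[0,0,0,0,0,0],[0,0,0,0,0,0],[0,0,0,0,0,0]]' && python3 goal.py 8 0 0 9 1|head -1
```

```text
time: 11.83
ee_pos: [0.5225, 0.0536, 0.1132]
tcp_rot: [-179.7, 9.1, -177.2]
wrist_force: [-0.7, 0.1, -1.2]
opening: 0.0118
now lip in slot mm [-3.3 -0.  -1.5] tilt 9.11 F slot [-0.7   0.09 -1.21] tq [0.04 0.51 0.02] t 11.8333 q [  6.  -8. -18.  71.  -1.   3.]
time: 12.5
ee_pos: [0.5182, 0.0534, 0.1128]
tcp_rot: [-179.7, 9.2, -177.2]
wrist_force: [0.3, 0.3, -2.8]
opening: 0.0122
now lip in slot mm [-7.6 -0.  -2. ] tilt 9.16 F slot [ 0.34  0.3  -2.75] tq [0.02 0.46 0.01] t 12.5 q [  6.  -8. -19.  71.  -1.   3.]
```

```bash
python3 -m handwheel '[[0.001,0,0,0,0,0],[0.001,0,0,0,0,0],[0.001,0,0,0,0,0],[0,0,0,0,0,0],[0,0,0,0,0,0],[0,0,0,0,0,0],[0,0,0,0,0,0],[0,0,0,0,0,0]]' && python3 goal.py 8 0 0 9 1|head -1 && python3 -m handwheel '[[0.0005,0,0,0,0,0],[0.0005,0,0,0,0,0],[0.0005,0,0,0,0,0],[0,0,0,0,0,0],[0,0,0,0,0,0],[0,0,0,0,0,0],[0,0,0,0,0,0],[0,0,0,0,0,0]]' && python3 goal.py 8 0 0 9 1|head -1
```

```text
time: 13.17
ee_pos: [0.5154, 0.0533, 0.1125]
tcp_rot: [-179.7, 9.2, -177.2]
wrist_force: [-1.3, -0.0, -2.4]
opening: 0.0123
now lip in slot mm [-10.4  -0.1  -2.3] tilt 9.19 F slot [-1.29  0.02 -2.41] tq [-0.04  0.35  0.02] t 13.1667 q [  6.  -9. -19.  71.  -1.   3.]
time: 13.83
ee_pos: [0.5139, 0.0532, 0.1123]
tcp_rot: [-179.7, 9.2, -177.2]
wrist_force: [-0.1, -0.3, -3.1]
opening: 0.0122
now lip in slot mm [-11.9  -0.1  -2.5] tilt 9.19 F slot [-0.12 -0.32 -3.05] tq [ 0.02  0.27 -0.01] t 13.8333 q [  6.  -9. -19.  71.  -1.   3.]
```

```bash
python3 -m handwheel '[[0.0004,0,0,0,0,0],[0.0004,0,0,0,0,0],[0.0004,0,0,0,0,0],[0,0,0,0,0,0],[0,0,0,0,0,0],[0,0,0,0,0,0],[0,0,0,0,0,0],[0,0,0,0,0,0]]' && python3 goal.py 8 0 0 9 1|head -1 && python3 -m handwheel '[[0.0004,0,0,0,0,0],[0.0004,0,0,0,0,0],[0,0,0,0,0,0],[0,0,0,0,0,0],[0,0,0,0,0,0],[0,0,0,0,0,0],[0,0,0,0,0,0],[0,0,0,0,0,0]]' && python3 goal.py 8 0 0 9 1|head -1
```

```text
time: 14.5
ee_pos: [0.5134, 0.0531, 0.1125]
tcp_rot: [-179.7, 9.3, -177.2]
wrist_force: [4.7, -0.4, -2.7]
opening: 0.0121
now lip in slot mm [-12.3  -0.1  -2.4] tilt 9.28 F slot [ 4.63 -0.64 -2.75] tq [-0.05 -0.9  -0.09] t 14.5 q [  6.  -9. -19.  71.  -1.   4.]
time: 15.17
ee_pos: [0.5132, 0.0531, 0.1127]
tcp_rot: [-179.7, 9.4, -177.2]
wrist_force: [8.2, 0.3, -3.3]
opening: 0.012
now lip in slot mm [-12.5  -0.1  -2.3] tilt 9.36 F slot [ 8.24 -0.08 -3.27] tq [-0.03 -1.57 -0.07] t 15.1667 q [  6.  -9. -19.  71.  -1.   4.]
```

Home contact is felt as 8 N in x with the shoulders on the cheeks. I pivot down to about 6°, then check.

```bash
python3 -m handwheel '[[-0.0004,0,0.0004,0,0.4,0],[-0.0002,0,0.0004,0,0.4,0],[-0.0002,0,0.0004,0,0.4,0],[-0.0002,0,0.0004,0,0.4,0],[-0.0002,0,0.0004,0,0.4,0],[-0.0002,0,0.0004,0,0.4,0],[-0.0002,0,0.0004,0,0.4,0],[0,0,0,0,0,0]]' && python3 goal.py 8 0 0 9 1|head -1 && python3 -m handwheel '[[0.0003,0,0,0,0,0],[0.0003,0,0,0,0,0],[0,0,0,0,0,0],[0,0,0,0,0,0],[0,0,0,0,0,0],[0,0,0,0,0,0],[0,0,0,0,0,0],[0,0,0,0,0,0]]' && python3 goal.py 8 0 0 9 1|head -1
```

```text
time: 15.83
ee_pos: [0.515, 0.0532, 0.1099]
tcp_rot: [-179.7, 6.5, -177.2]
wrist_force: [5.3, 0.1, -1.4]
opening: 0.012
now lip in slot mm [-12.6  -0.1  -1.9] tilt 6.49 F slot [ 5.34 -0.11 -1.41] tq [-0.11 -1.06 -0.09] t 15.8333 q [  6.  -6. -17.  73.  -1.   3.]
time: 16.5
ee_pos: [0.5148, 0.0532, 0.1101]
tcp_rot: [-179.7, 6.6, -177.2]
wrist_force: [8.8, -0.1, -3.6]
opening: 0.0121
now lip in slot mm [-12.7  -0.1  -1.7] tilt 6.59 F slot [ 8.75 -0.54 -3.62] tq [-0.   -1.69 -0.05] t 16.5 q [  6.  -6. -17.  73.  -1.   3.]
```

```bash
python3 -m handwheel '[[-0.0004,0,0.0004,0,0.4,0],[-0.0002,0,0.0004,0,0.4,0],[-0.0001,0,0.0003,0,0.3,0],[0,0,0,0,0,0],[0,0,0,0,0,0],[0,0,0,0,0,0],[0,0,0,0,0,0],[0,0,0,0,0,0]]' && python3 goal.py 8 0 0 9 1|head -1 && python3 -m handwheel '[[0,0,0,0,0,0],[0,0,0,0,0,0],[0,0,0,0,0,0],[0,0,0,0,0,0],[0,0,0,0,0,0],[0,0,0,0,0,0],[0,0,0,0,0,0],[0,0,0,0,0,0]]' 0 && python3 goal.py 8 0 0 9 1|head -1 && python3 -m handwheel '[[0,0,-0.01,0,0,0],[0,0,-0.02,0,0,0],[0,0,-0.02,0,0,0],[0,0,-0.02,0,0,0],[0,0,0,0,0,0],[0,0,0,0,0,0],[0,0,0,0,0,0],[0,0,0,0,0,0]]'
python3 - <<'E'
from held import *
o=monitor.get_obs();print(o['ee_pos'],o['tcp_rot'],o['wrist_force'])
c=cam('scene'); i=c['img'][150:300,370:570,::-1]; cv2.imwrite('pics/b1.png',cv2.resize(cv2.convertScaleAbs(i,alpha=1.5),None,fx=4,fy=4,interpolation=2))
held(.072,.105,[.455,.62,.005,.105,.515,.053])
E
```

```text
time: 17.17
ee_pos: [0.5155, 0.0532, 0.109]
tcp_rot: [-179.7, 5.5, -177.2]
wrist_force: [7.7, 0.2, -2.6]
opening: 0.0122
now lip in slot mm [-12.8  -0.1  -1.5] tilt 5.46 F slot [ 7.67 -0.14 -2.62] tq [-0.02 -1.54 -0.03] t 17.1667 q [  6.  -5. -16.  74.  -1.   3.]
time: 17.83
ee_pos: [0.5142, 0.0532, 0.1083]
tcp_rot: [-179.7, 5.3, -177.2]
wrist_force: [-0.6, 0.3, 0.0]
opening: 0.0427
now lip in slot mm [-14.2  -0.   -2. ] tilt 5.29 F slot [-0.57  0.37  0.03] tq [0.02 0.12 0.02] t 17.8333 q [  6.  -5. -16.  74.  -1.   3.]
time: 18.5
ee_pos: [0.5073, 0.0532, 0.1772]
tcp_rot: [-179.7, 5.2, -177.2]
wrist_force: [-0.8, 0.2, -0.1]
opening: 0.0431
[0.50734769 0.05320507 0.17715663] [-179.70505327    5.21529078 -177.20391761] [-0.77774113  0.23712446 -0.06266749]
scene 1581 tilt x,y deg [3.4  0.15] ztop at TCP 82.7 rect [535.5  53.8] [ 97.9 159.5] 89.48 x% [457.3 609.8] y% [  6.7 102. ]
```

View pics/b1.png

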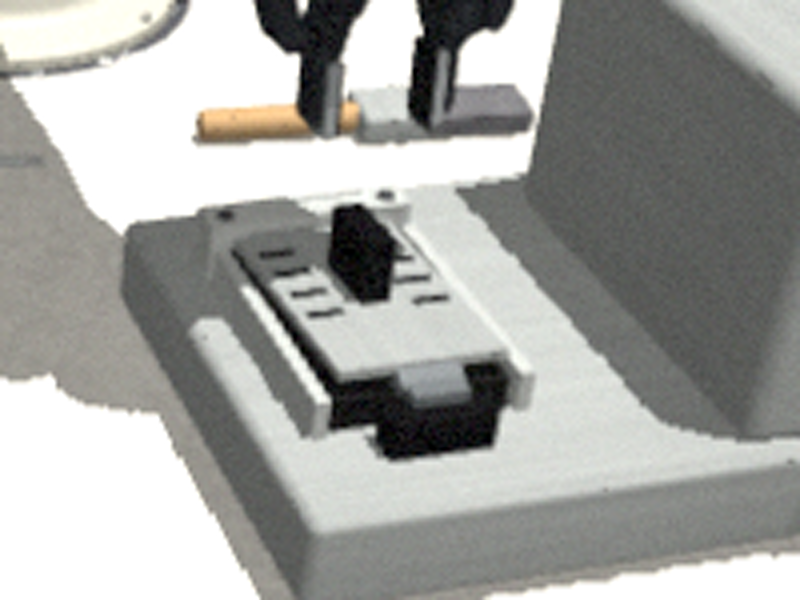

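The cover is hooked and resting tilted on the catch nose at (430,380) in the crop. Next I shut the fingers and move over the bare plate (grip x+46).

```bash
python3 to.py .562 .0554 .125 180 0 -177.3 7
```

```text
q [ 6.3 -6.4 -9.3 82.  -0.6  3.5] F [ 1.33  0.43 -0.08] pos [0.5073 0.0532 0.1771] rot [-179.71    5.21 -177.21] t 18.6
[-0.0071, -0.0, 0.0081] [-0.04, 0.74, 0.01]
[-0.0072, -0.0, 0.008] [-0.04, 0.74, 0.01]
[-0.0073, -0.0, 0.0079] [-0.04, 0.74, 0.01]
[-0.0074, -0.0, 0.0078] [-0.04, 0.74, 0.01]
[-0.0075, -0.0, 0.0077] [-0.04, 0.74, 0.01]
[-0.0076, -0.0, 0.0076] [-0.04, 0.74, 0.01]
[-0.0077, -0.0, 0.0075] [-0.04, 0.74, 0.01]
```

```bash
python3 -m handwheel '[[-0.0095,0,0.0007,0,0.74,0],[-0.0095,0,0.0007,0,0.74,0],[-0.0095,0,0.0005,0,0.74,0],[-0.0095,0,0.0005,0,0.74,0],[-0.0085,0,0.0003,0,0.74,0],[-0.0085,0,0,0,0.74,0],[0,0,0,0,0.74,0],[0,0,0,0,0,0]]' -1 60 && python3 to.py .562 .0554 .115 180 0 -177.3 4
```

```text
time: 19.27
ee_pos: [0.5626, 0.0558, 0.1776]
tcp_rot: [-179.7, -0.0, -177.2]
wrist_force: [0.7, -0.3, -0.2]
opening: 0.0001
q [ 5.8  6.3  3.6 87.4 -0.3  3. ] F [ 0.75 -0.31 -0.18] pos [0.5626 0.0558 0.1776] rot [-1.7971e+02 -4.0000e-02 -1.7724e+02] t 19.2667
[0.0002, -0.0, 0.0157] [-0.07, -0.01, 0.02]
[0.0002, -0.0, 0.0157] [-0.07, -0.01, 0.02]
[0.0002, -0.0001, 0.0157] [-0.07, -0.01, 0.02]
[0.0002, -0.0001, 0.0157] [-0.07, -0.01, 0.02]
```

```bash
python3 -m handwheel '[[0.0006,0,0.016,0,0,0],[0,0,0.016,0,0,0],[0,0,0.016,0,0,0],[0,0,0.012,0,0,0],[0,0,0.004,0,0,0],[0,0,0,0,0,0],[0,0,0,0,0,0],[0,0,0,0,0,0]]' && python3 -m handwheel '[[0,0,0.001,0,0,0],[0,0,0.001,0,0,0],[0,0,0.001,0,0,0],[0,0,0.001,0,0,0],[0,0,0,0,0,0],[0,0,0,0,0,0],[0,0,0,0,0,0],[0,0,0,0,0,0]]'  && python3 -m handwheel '[[0,0,0.0005,0,0,0],[0,0,0.0005,0,0,0],[0,0,0.0005,0,0,0],[0,0,0.0005,0,0,0],[0,0,0,0,0,0],[0,0,0,0,0,0],[0,0,0,0,0,0],[0,0,0,0,0,0]]'
```

```text
time: 19.93
ee_pos: [0.5627, 0.0556, 0.1158]
tcp_rot: [-179.7, 0.2, -177.2]
wrist_force: [-0.4, -0.2, -0.1]
opening: -0.0001
time: 20.6
ee_pos: [0.5623, 0.0555, 0.1107]
tcp_rot: [-179.7, 0.1, -177.2]
wrist_force: [-0.9, 0.9, 0.3]
opening: -0.0
time: 21.27
ee_pos: [0.5623, 0.0555, 0.1087]
tcp_rot: [-179.7, 0.1, -177.2]
wrist_force: [0.2, -0.7, 0.2]
opening: -0.0004
```

```bash
for i in 1; do python3 -m handwheel '[[0,0,0.0005,0,0,0],[0,0,0.0005,0,0,0],[0,0,0.0005,0,0,0],[0,0,0.0005,0,0,0],[0,0,0,0,0,0],[0,0,0,0,0,0],[0,0,0,0,0,0],[0,0,0,0,0,0]]'; done;  python3 -m handwheel '[[0,0,0.0005,0,0,0],[0,0,0.0005,0,0,0],[0,0,0.0005,0,0,0],[0,0,0,0,0,0],[0,0,0,0,0,0],[0,0,0,0,0,0],[0,0,0,0,0,0],[0,0,0,0,0,0]]';  python3 -m handwheel '[[0,0,0.0003,0,0,0],[0,0,0.0003,0,0,0],[0,0,0.0003,0,0,0],[0,0,0,0,0,0],[0,0,0,0,0,0],[0,0,0,0,0,0],[0,0,0,0,0,0],[0,0,0,0,0,0]]'
```

```text
time: 21.93
ee_pos: [0.5623, 0.0555, 0.1067]
tcp_rot: [-179.7, 0.1, -177.2]
wrist_force: [0.9, 0.4, 0.1]
opening: 0.0003
time: 22.6
ee_pos: [0.5623, 0.0555, 0.1052]
tcp_rot: [-179.7, 0.1, -177.2]
wrist_force: [0.1, 0.2, 0.4]
opening: 0.0001
time: 23.27
ee_pos: [0.5624, 0.0555, 0.1044]
tcp_rot: [-179.7, 0.1, -177.2]
wrist_force: [0.1, -0.1, 2.2]
opening: 0.0001
```

Contact at TCP z ≈ 0.1045, as predicted. Pressing slowly.

```bash
python3 -m handwheel '[[0,0,0.0003,0,0,0],[0,0,0.0003,0,0,0],[0,0,0.0003,0,0,0],[0,0,0.0003,0,0,0],[0,0,0,0,0,0],[0,0,0,0,0,0],[0,0,0,0,0,0],[0,0,0,0,0,0]]';  python3 -m handwheel '[[0,0,0.0003,0,0,0],[0,0,0.0003,0,0,0],[0,0,0.0003,0,0,0],[0,0,0.0003,0,0,0],[0,0,0,0,0,0],[0,0,0,0,0,0],[0,0,0,0,0,0],[0,0,0,0,0,0]]'
```

```text
time: 23.93
ee_pos: [0.5624, 0.0555, 0.1033]
tcp_rot: [-179.7, 0.1, -177.2]
wrist_force: [-0.5, 0.4, 5.6]
opening: 0.0
time: 24.6
ee_pos: [0.5625, 0.0555, 0.1021]
tcp_rot: [-179.7, 0.1, -177.2]
wrist_force: [-0.6, 0.1, 4.8]
opening: -0.0001
```

```bash
python3 -m handwheel '[[0,0,0.0003,0,0,0],[0,0,0.0003,0,0,0],[0,0,0.0003,0,0,0],[0,0,0.0003,0,0,0],[0,0,0.0003,0,0,0],[0,0,0,0,0,0],[0,0,0,0,0,0],[0,0,0,0,0,0]]';  python3 -m handwheel '[[0,0,0.0003,0,0,0],[0,0,0.0003,0,0,0],[0,0,0.0003,0,0,0],[0,0,0.0003,0,0,0],[0,0,0.0003,0,0,0],[0,0,0,0,0,0],[0,0,0,0,0,0],[0,0,0,0,0,0]]'
```

```text
time: 25.27
ee_pos: [0.5623, 0.0555, 0.1003]
tcp_rot: [-179.7, 0.1, -177.2]
wrist_force: [0.2, 0.5, -0.1]
opening: 0.0001
time: 25.93
ee_pos: [0.5623, 0.0555, 0.0989]
tcp_rot: [-179.7, 0.1, -177.2]
wrist_force: [0.4, 0.2, -1.5]
opening: 0.0001
```

```bash
python3 -m handwheel '[[0,0,0.0003,0,0,0],[0,0,0.0003,0,0,0],[0,0,0.0003,0,0,0],[0,0,0.0003,0,0,0],[0,0,0.0003,0,0,0],[0,0,0,0,0,0],[0,0,0,0,0,0],[0,0,0,0,0,0]]';  python3 -m handwheel '[[0,0,0.0003,0,0,0],[0,0,0.0003,0,0,0],[0,0,0.0003,0,0,0],[0,0,0.0003,0,0,0],[0,0,0,0,0,0],[0,0,0,0,0,0],[0,0,0,0,0,0],[0,0,0,0,0,0]]'
python3 - <<'E'
from held import *
c=cam('scene'); i=c['img'][150:300,370:570,::-1]; cv2.imwrite('pics/d1.png',cv2.resize(cv2.convertScaleAbs(i,alpha=1.5),None,fx=4,fy=4,interpolation=2))
E
```

```text
time: 26.6
ee_pos: [0.5623, 0.0555, 0.0974]
tcp_rot: [-179.7, 0.1, -177.2]
wrist_force: [-0.5, -0.9, 0.3]
opening: -0.0002
time: 27.27
ee_pos: [0.5624, 0.0555, 0.0969]
tcp_rot: [-179.7, 0.2, -177.2]
wrist_force: [-0.9, -0.5, 5.7]
opening: -0.0001
```

View pics/d1.png

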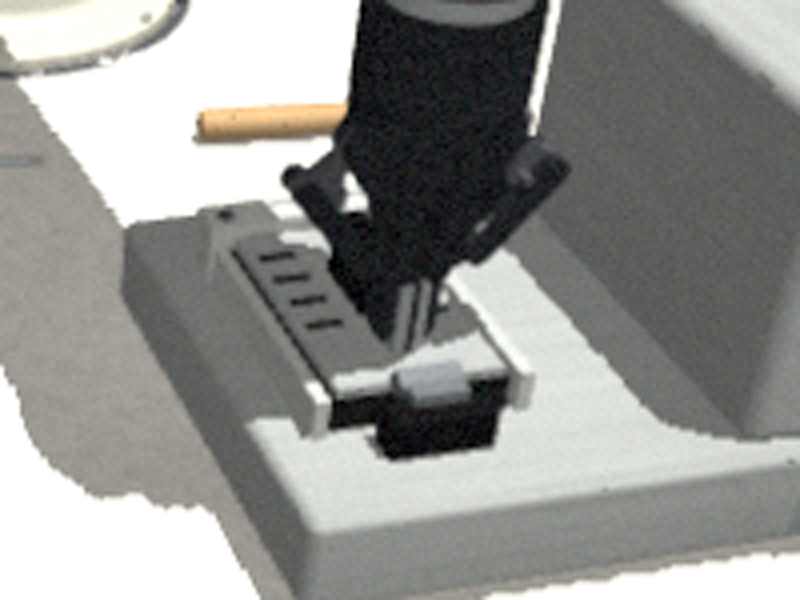

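The cover is down on its seat and the nose overlaps its rear edge at (430,380). One firm but gentle confirming press, then I retreat and measure.

```bash
python3 -m handwheel '[[0,0,0.0003,0,0,0],[0,0,0.0003,0,0,0],[0,0,0,0,0,0],[0,0,0,0,0,0],[0,0,0,0,0,0],[0,0,0,0,0,0],[0,0,0,0,0,0],[0,0,0,0,0,0]]'; python3 -m handwheel '[[0,0,-0.002,0,0,0],[0,0,-0.01,0,0,0],[0,0,-0.02,0,0,0],[0,0,-0.03,0,0,0],[0,0,-0.03,0,0,0],[0,0,-0.02,0,0,0],[0,0,0,0,0,0],[0,0,0,0,0,0]]'; python3 -m handwheel '[[0.03,0,-0.01,0,0,0],[0.04,-0.02,0,0,0,0],[0.04,-0.03,0,0,0,0],[0.04,-0.03,0,0,0,0],[0.03,-0.03,0,0,0,0],[0,-0.03,0,0,0,0],[0,0,0,0,0,0],[0,0,0,0,0,0]]'
python3 - <<'E'
from held import *
o=monitor.get_obs();print(o['ee_pos'],o['wrist_force'])
for n in ('top','scene'):
    c=cam(n);P=cloud(c);V=c['depth']>0
    Rz=np.array([[np.cos(np.radians(2.7)),np.sin(np.radians(2.7))],[-np.sin(np.radians(2.7)),np.cos(np.radians(2.7))]])
    L=(P[...,:2]-np.array([.5274,.0536]))@Rz.T*1000; Z=P[...,2]*1000
    m=V&(abs(L[...,1])<36)&(L[...,0]>-58)&(L[...,0]<55)&(Z<86)&(Z>68)
    q=np.c_[L[m],Z[m]]; A=np.c_[q[:,:2],np.ones(len(q))]
    for _ in range(4): p=np.linalg.lstsq(A,q[:,2],rcond=None)[0]; k=abs(q[:,2]-A@p)<5; q=q[k];A=A[k]
    print(n,len(q),'slopes rad',p[:2].round(4),'z top centre',p[2].round(2))
    save(c,f'e_{n}.png')
    if n=='scene': i=c['img'][150:300,370:570,::-1]; cv2.imwrite('pics/e1.png',cv2.resize(cv2.convertScaleAbs(i,alpha=1.5),None,fx=4,fy=4,interpolation=2))
E
```

```text
time: 27.98
ee_pos: [0.5624, 0.0555, 0.0968]
tcp_rot: [-179.7, 0.2, -177.2]
wrist_force: [-3.2, -0.4, 9.4]
opening: 0.0
time: 28.65
ee_pos: [0.5627, 0.0561, 0.2092]
tcp_rot: [-179.7, 0.3, -177.2]
wrist_force: [1.4, -0.3, -0.3]
opening: -0.0003
time: 29.32
ee_pos: [0.4044, -0.0808, 0.2171]
tcp_rot: [-179.7, 0.1, -177.4]
wrist_force: [0.6, 0.2, -1.2]
opening: 0.0002
[ 0.40436958 -0.08082912  0.21714608] [ 0.62393015  0.17100323 -1.17684868]
top 1636 slopes rad [-0.0006  0.0009] z top centre 80.27
scene 1028 slopes rad [-0.0003 -0.0023] z top centre 78.98
```

View pics/e1.png

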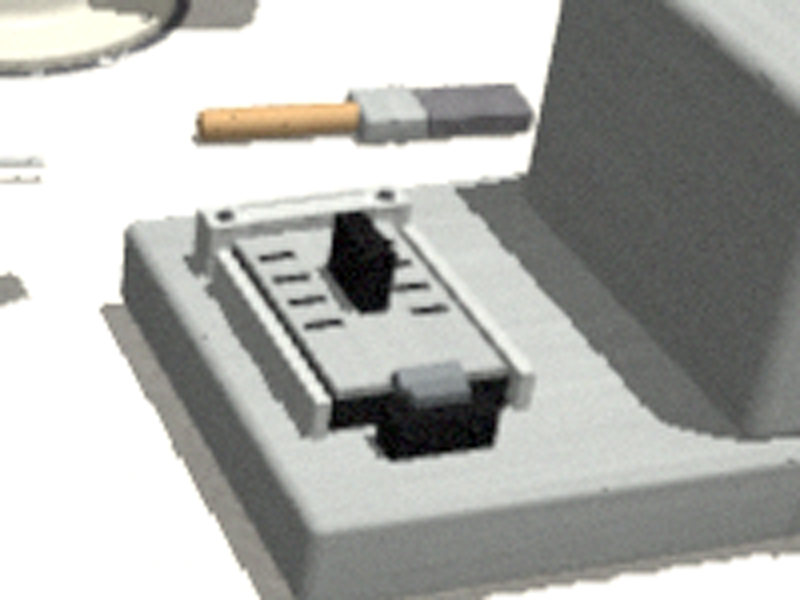

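The final view shows the cover flat in the frame, lip under the bar, and the nose over the rear edge at (430,380). The fitted slopes are at most 0.0023 rad and the top is at z ≈ 79–80 mm, as expected. The arm is clear, so I hand in.

```bash
python3 -c "
from workcell import order; print(order.job_done())"
```

```text
the job is handed in; nothing more can be done
None
```

The cover is fitted in the hatch frame and released, and I handed the job in at about 29 s on the robot's clock. The hand-in gives no verdict.

**What I did**
- I gripped the cover by its rib and tilted it about 9°. I lowered it until I felt the seat, about 1 mm below my camera estimate.
- I slid the lip under the slot bar until the shoulders stopped, with about 9 N measured at the wrist. I then pivoted it down to about 5.5° and let go, and it rested on the catch nose.
- I pressed the bare plate with shut fingers. It took about 6 N until the catch snapped, and I finished with a 9 N press on the seat.

**Last checks**
- **Flatness:** the cover is level to 0.0023 rad or better from both cameras.
- **Height:** the plate top reads 80.3 mm from the top camera and 79.0 mm from the scene camera. Both fit a seated cover, but they differ by 1.3 mm, which is within calibration.
- **Catch and arm:** the picture shows the nose over the rear edge. The arm is clear of everything.
- **Forces:** every wrist reading I took stayed below 10 N. These were taken only at the end of each move, so brief peaks between them were not seen.
- **Other objects:** I did not measure the other things on the table again. The arm did not go near them.

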